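# Park the pan and hold the sprung tweezers at the marked gap

### The job

Without lifting it or spilling the two ear moulds inside, slide the pan along the warming plate from the red ring to the blue ring, centre it there and let go of it. Then take the sprung tweezers by their blue grips, lift them off the rest and squeeze them until the pointer stands on the green field of the gauge (tips 20 mm apart), never letting the tips shut, with the tips a few centimetres above the middle of the pan, ready for the moulds. Hold that gap steady there for at least two seconds and finish still holding; leave the other things where they stand.

Things in the scene. Friction and masses are not known exactly. Their poses are not given: they have to be found in the camera images.
- warming_plate: Fixed flat white plate, 170 (x) x 360 (y) mm, its top 12 mm above the worktop, smooth and level. Origin at the centre of its underside; y runs along its length. Both ring marks are painted on it.
- red_mark: Red painted ring, 140 mm outer diameter, with a small cross at its centre, flat on the warming plate; the pan starts here. Origin at its centre, on the plate's top. Which end of the plate is red and which blue changes.
- blue_mark: The same ring in blue, 180 mm from the red one; the pan's goal. Origin at its centre, on the plate's top.
- pan: Open round aluminium pan, 120 mm across the rim, 110 mm at the foot, 42 mm high, 0.4 kg (the mass varies), standing on the plate. Origin at the centre of its underside, z up. A straight black handle runs along the pan's -x (roughly towards the robot).
- pan_handle (a point): Grip point in the middle of the pan's black handle, 115 mm from the pan's centre along its -x and 34 mm above its underside. The handle is 16 mm wide (pan's y), 14 mm high and 115 mm long (from 60 to 175 mm from the pan's centre), level; its underside is 27 mm above the plate.
- mould_a: Loose yellowish cast ear mould, 14x20x18 mm, standing in the pan. Origin at the centre of its underside.
- mould_b: Loose pinkish cast ear mould, 14x20x18 mm, standing in the pan. Origin at the centre of its underside.
- rest: Fixed grey rest, 190 mm long, with two upright ledges 34 mm high at x = -75 and x = +58 mm that carry the tweezers level between them. Origin under the tweezers' grip, on the worktop; x runs along the tweezers. Between the ledges, beside the grips, there is free room for the fingers; the low bar below the grips is 26 mm wide and 8 mm high.
- tweezers: Steel sprung tweezers with blue grips, 202 mm long, 18 mm high, 0.08 kg, balanced at the grips, lying level on the rest (underside 34 mm up). Origin on the centre line under the middle of the grips; x points to the tips (85 mm ahead), y to the left arm, z up. The left arm is one with this body; the right arm turns level on a hinge 105 mm behind the origin.
- grip (a point): Middle of the grips, 9 mm above the tweezers' underside, on the centre line. Blue grips 60 mm long, 18 mm high. Outer face of the left grip: y = +13 mm. Across the outer faces: 39 mm when open (middle at y = -7 mm); 26 mm, faces parallel, when the tips are 20 mm apart: 0.55 mm here per mm at the tips.
- gauge (a point): Middle of the gauge's green field, 52 mm ahead of the tweezers' origin: a strip fixed across the arms, white (tips too wide), green (right: tips 16 to 24 mm apart) and red (too tight). The right arm's black pointer moves along it.
- squeeze (a joint): Turn of the right arm, rad: 0 = sprung fully open (tips 44 mm apart), 0.126 = tips 20 mm apart (the mark), 0.21 = stop (tips about 4 mm apart); tip gap in mm = 44 - 190 x value. The spring pushes the arms apart with about 4 N at the grips when open and 10 N at the mark, and opens them again when let go.
- tip_left (a point): Inner face of the left arm's tip. The tip gap is the distance between tip_left and tip_right.
- tip_right (a point): Inner face of the right, moving arm's tip.
- tip_mid (a point): Point on the tweezers' centre line between the tips (midway when the gap is 20 mm), 85 mm ahead of the origin along x and 7 mm above the underside.
- cup: Loose amber plastic cup, 45 mm across, 43 mm high; leave alone. Origin at the centre of its underside.
- tin: Loose red flat tin, 48x76x18 mm; leave alone. Origin at the centre of its underside.
- dropper: Loose white dropper bottle, 25 mm across, 82 mm high; leave alone. Origin at the centre of its underside.

How it is judged:
On the way, in this order (a step that is already met when the one before it is completed fails the run):
1. the pan stands centred on the blue ring, let go, the tweezers still on their rest (horizontal distance between pan and blue_mark below 0.015 m and angle between pan's own z axis and vertical below 0.1 rad and linear speed of pan below 0.02 m/s and distance between each of mould_a, mould_b and pan below 0.055 m and contact force between the fingers and pan below 0.05 N and distance of tweezers from where it was at the start of the episode below 0.02 m), for 0.2 s.
2. the tweezers are held off the rest over the pan with the tips at the marked gap, steady (horizontal distance between pan and blue_mark below 0.015 m and angle between pan's own z axis and vertical below 0.1 rad and linear speed of each of pan, tweezers below 0.02 m/s and distance between tip_left and tip_right between 0.016 and 0.024 m and horizontal distance between tip_mid and pan below 0.04 m and height (world z) of tip_mid between 0.064 and 0.165 m and contact force between the fingers and tweezers above 1 N and contact force between tweezers and pan below 0.05 N and contact force between tweezers and rest below 0.05 N and angular speed of tweezers below 0.2 rad/s and velocity of joint squeeze between -0.1 and 0.1 rad/s), for 1 s.
At the end, for the whole second after the job is handed in: The pan stands upright within 15 mm of the blue ring's centre with both moulds in it; the gripper holds the tweezers still, touching neither pan nor rest, tips 16 to 24 mm apart, the point between them within 40 mm of the pan's middle (seen from above) and about 10 to 110 mm above its rim (all of step 2 and distance between each of mould_a, mould_b and pan below 0.055 m); the arm keeps its last pose, push and grip.
It fails at once if the pan is lifted off the plate or pushed off it (height (world z) of pan above 0.019 m or height (world z) of pan below 0.006 m).
It fails at once if the pan is tipped (angle between pan's own z axis and vertical above 0.2 rad).
It fails at once if a mould leaves the pan (distance between any of mould_a, mould_b and pan above 0.07 m).
It fails at once if the tips are squeezed shut (under 8 mm) (distance between tip_left and tip_right below 0.008 m).
It fails at once if a bystander is disturbed (distance of any of cup, tin, dropper from where it was at the start of the episode above 0.03 m).
It also fails if it takes over 64 s, if anything falls off the work surface, if the arm or the gripper's body presses on something with over 40 N, if the wrist force passes 120 N, or if a joint passes its speed limit or range.

### The arm

A 6-joint arm with a two-finger parallel gripper is mounted at the origin on a cart in front of the work surface, level with it; the furniture and walls round the work are solid. World frame = base frame: x ahead of the robot, y to its left, z up, the work surface at z = 0. Lengths are in m, angles in rad, forces in N, time in s.
With the tool pointing down it reaches from about 0.35 to 0.975 m from the base axis. Payload 4.9 kg.
Tool frame: the origin (TCP) lies at the very end of the fingers, on their centre line; the grasp point (between the pads) lies 19 mm behind it; z points along the fingers, y is the line along which they close (so a half turn about z gives the same grasp; the last joint's range is limited). The gripper opens to 85 mm and grips with 20 to 120 N. Pads are 22 mm wide; open, the fingers measure 114 mm over their backs; the gripper's body (76 mm by 85 mm) begins 54 mm behind the grasp point. The pads swing forward as they close: fully open they stand 13 mm farther back than shut.
Start: joints at [0.999, 0.053, 1.613, -0, 1.476, -0.119], TCP at [0.273, 0.562, 0.231] pointing down, gripper open.
Joint ranges: [-3.01, 3.01], [-1.01, 2.22], [0.06, 2.58], [-1.02, 4.17], [0.09, 2.62], [-3.14, 3.14]. Speed limits (rad/s): [2.57, 2.57, 3.14, 3.14, 3.14, 3.14].

### API

Orientations are given as a unit quaternion [w, x, y, z].
In Python, from plant import manip gives the robot as it stands.
- The arm moves only by the tool play_rows, never from a script. Its argument "series" is a list that holds one entry, the list of rows, each a list of 7 numbers: the shift along the world's x, y, z in m, then the turn, a rotation vector about the world's x, y, z in degrees, then the opening, from 0 (shut) to 1 (fully open). In form: [[[dx, dy, dz, rx, ry, rz, grip], ...]]. A call has 1 to 10 rows; each row shifts and turns the commanded pose from where the row before left it; what a row does not reach is not made up. A row lasts 1/10 s, in which the tool goes at most 50 mm and 8.59 degrees, less where a joint would pass 70% of its speed; a pose out of reach is approached as far as the arm can. A call with a gripper value outside its range is refused whole. The fingers move at their own pace and stop on an object; the grip force is fixed at half the most. Time passes only in rows, so rows that do not move let the fingers close. It gives the time, the measured TCP pose, the force, the opening and the grip force at its end, in the units of the state.
- manip.state(): the state, without advancing time (a new reading comes with each control period).
- manip.grab_frame(name): name is "scene" or "top" or "wrist"; returns a dict with "frame" (420x560x3 uint8, blue, green, red), "mtx" (3x3 intrinsics, pixels), "R" (3x3) and "t" (3): a world point X has camera coordinates R X + t. Camera axes: x right, y down, z forward; pixel columns grow to the right and rows downward; lengths in m; the calibration is good to about 2 mm. A picture is of the moment at which its call begins. There is no depth.
- manip.job_done(): hands the job in; it is judged then, once.
The state is a dict: "time": time; "joint_pos": joint angles; "joint_vel": joint speeds; "joint_efforts": joint torques, N m; "tool_pos": TCP position; "tool_rot": TCP orientation; "contact_force": force on the tool from outside, world axes, zero at the start; "ft_torque": the same for the moment, N m; "gripper_width": opening from 0.0 (shut) to 1.0 (fully open); "grasp_force": force on a finger pad.
Only numpy, scipy, OpenCV 4.12 (cv2) and the standard library are available. Lean on these libraries where they do the work, as an engineer would, in place of code of your own. Each camera call takes 0.05 s, during which the arm holds its last target. There are 200 camera calls.

## Working session

There is one attempt and no reset: what is moved stays moved. The work goes in short steps, Python scripts to look and compute and a tool call to move; the robot and the scene stay as the last step left them, time stands still between calls to the robot, and variables do not carry over. Pictures are saved under pics/ and viewed, at most 10 in all, crops included, and the job is handed in when it is done.

Besides the shell and the picture viewer there is one more tool, called after "Emit:" as name(argument=value, ...) on one line, values as JSON. play_rows: Moves the arm, as the interface text tells. Its arguments: {"type":"object","properties":{"series":{"type":"array"}},"required":["series"]}

```bash
mkdir -p pics; cat > h.py <<'E'
import numpy as np, cv2
from plant import manip
def ray(f,u,v,z):
    K,R,t=f["mtx"],np.array(f["R"]),np.array(f["t"])
    c=-R.T@t; d=R.T@np.linalg.solve(K,[u,v,1.0]); return c+d*(z-c[2])/d[2]
def proj(f,X):
    p=np.array(f["mtx"])@(np.array(f["R"])@np.array(X)+np.array(f["t"])); return p[:2]/p[2]
E
python3 - <<'E'
from h import *
s=manip.state();print(s)
for n in ("top","scene"):
    f=manip.grab_frame(n);cv2.imwrite(f"pics/{n}0.png",f["frame"]);np.savez(f"pics/{n}0.npz",**f)
    print(n,-np.array(f["R"]).T@f["t"])
E
```

```text
{'time': 0.0, 'joint_pos': array([ 9.98984214e-01,  5.33506733e-02,  1.61427061e+00,  7.04706032e-07,
        1.47600497e+00, -1.18986905e-01]), 'joint_vel': array([-0.00047965, -0.00048607,  0.00122107,  0.0024551 , -0.0014906 ,
       -0.00052609]), 'joint_efforts': array([-1.23034893e-04, -3.93668532e+01, -3.70185435e+01, -7.65716118e-05,
        7.08673979e-03, -8.44970174e-06]), 'tool_pos': array([0.27309964, 0.56149276, 0.23008083]), 'tool_rot': array([-3.44589866e-04,  2.24483054e-01,  9.74477462e-01, -9.56627103e-04]), 'contact_force': array([ 0.24154131,  0.33862748, -0.43168541]), 'ft_torque': array([-2.32094106e-02,  3.20116967e-05,  3.71621071e-02]), 'grasp_force': 0.0, 'gripper_width': 1.0001544689773694}
top [0.38198851 0.02726747 1.36700621]
scene [-0.39234613 -0.66815108  0.75279047]
```

View pics/top0.png

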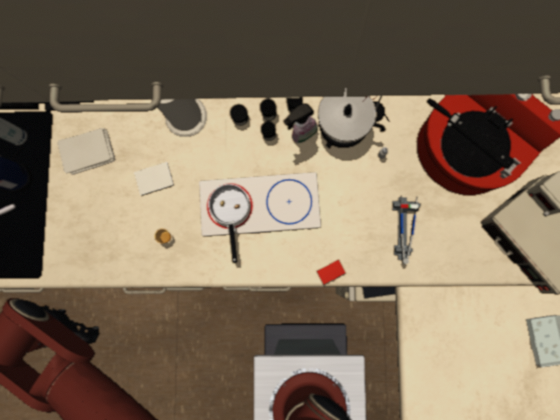

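View pics/scene0.png

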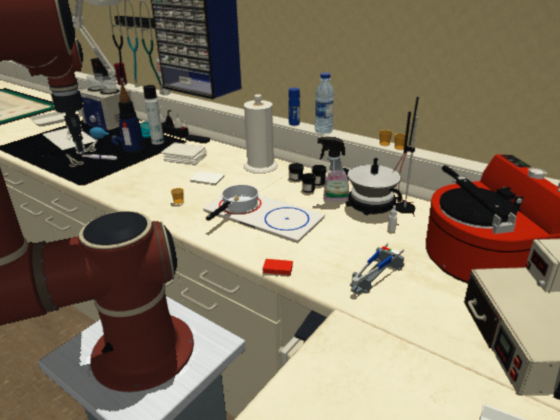

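The top view shows the pan at about (230,205) with its handle end at (235,260). The blue ring is at (290,201), and the tweezers lie along column 405 from row 262 to the tips at 200. Cup is at (165,238), tin at (331,272), dropper near (383,153).

```bash
cat > m.py <<'E'
from h import *
f=dict(np.load("pics/top0.npz"));im=f["frame"];hsv=cv2.cvtColor(im,cv2.COLOR_BGR2HSV)
def roi(m,x0,x1,y0,y1):
    o=np.zeros_like(m);o[y0:y1,x0:x1]=m[y0:y1,x0:x1];return o
def ln(m,name,z):
    ys,xs=np.nonzero(m);P=np.array([ray(f,x,y,z)[:2] for x,y in zip(xs,ys)])
    c=P.mean(0);w,V=np.linalg.eigh(np.cov(P.T));d=V[:,1]*np.sign(V[0,1]);q=(P-c)@d
    print(name,len(P),"c",c.round(4),"ang",np.degrees(np.arctan2(d[1],d[0])).round(1),"ends",(c+d*q.min()).round(4),(c+d*q.max()).round(4));return c
blue=cv2.inRange(hsv,(100,90,60),(130,255,255))
red=cv2.inRange(hsv,(0,120,90),(8,255,255))|cv2.inRange(hsv,(172,120,90),(180,255,255))
def ell(m,name,z):
    p=cv2.findNonZero(m);h=cv2.convexHull(p);e=cv2.fitEllipse(h)
    print(name,e[0],e[1],ray(f,*e[0],z).round(4))
ell(roi(blue,260,318,172,232),"blue",.012); ell(roi(red,200,260,178,235),"red",.012)
hd=roi(cv2.inRange(hsv,(0,0,0),(180,255,60)),224,245,224,268)
ln(hd,"handle",.053)
ln(roi(blue,392,425,195,268),"grips",.052)
tw=roi(blue,392,425,195,268);n,l,st,c=cv2.connectedComponentsWithStats(tw)
for i in range(1,n): print(st[i],ray(f,*c[i],.052).round(4))
cv2.imwrite("pics/tw.png",cv2.resize(im[185:275,345:435],(560,560),interpolation=cv2.INTER_CUBIC))
E
python3 m.py
```

```text
blue (288.7933349609375, 201.30323791503906) (43.9020881652832, 44.55164337158203) [0.6029 0.0532 0.012 ]
red (229.43115234375, 205.86888122558594) (43.02043914794922, 45.44816970825195) [0.5907 0.2329 0.012 ]
handle 142 c [0.4768 0.2153] ang 7.8 ends [0.4206 0.2076] [0.5282 0.2223]
grips 85 c [ 0.528  -0.2808] ang 9.8 ends [ 0.4974 -0.2861] [ 0.5591 -0.2755]
[400 213   4  20  64] [ 0.5288 -0.2725  0.052 ]
[412 216   3  18  21] [ 0.5255 -0.3064  0.052 ]
```

View pics/tw.png

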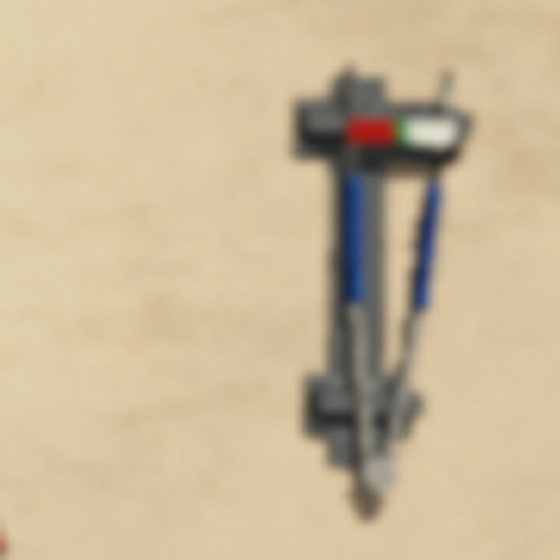

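Rings measure 180.1 mm apart, which matches the given distance, and the handle agrees with the red ring's centre. The crop shows the tweezers heading roughly +x. I'm going above the handle first.

Emit:
play_rows(series=[[[0.02,-0.034,-0.008,0,0,3.4,1],[0.02,-0.034,-0.008,0,0,3.4,1],[0.02,-0.034,-0.008,0,0,3.4,1],[0.02,-0.034,-0.008,0,0,3.4,1],[0.02,-0.034,-0.008,0,0,3.4,1],[0.02,-0.034,-0.008,0,0,3.4,1],[0.02,-0.034,-0.008,0,0,3.4,1],[0.02,-0.034,-0.008,0,0,3.4,1],[0.02,-0.034,-0.008,0,0,3.4,1],[0.024,-0.039,-0.008,0,0,3.1,1]]])

```text
time: 1.1
tool_pos: [0.4775, 0.2157, 0.1506]
tool_rot: [-0.0, -0.069, 0.998, 0.0]
contact_force: [1.5, 0.4, 0.7]
gripper_width: 1.0
grasp_force: 0.0
```

```bash
cat > w.py <<'E'
import sys
from h import *
from scipy.spatial.transform import Rotation as Ro
n=sys.argv[1]
f=manip.grab_frame("wrist");cv2.imwrite(f"pics/{n}.png",f["frame"]);np.savez(f"pics/{n}.npz",**f)
s=manip.state();q=s["tool_rot"];M=Ro.from_quat([q[1],q[2],q[3],q[0]]).as_matrix()
print(s["time"],s["tool_pos"].round(4),"yang",np.degrees(np.arctan2(M[1,1],M[0,1])).round(2),"z",M[:,2].round(3),s["joint_pos"].round(2),s["contact_force"].round(1),s["gripper_width"],s["grasp_force"])
E
python3 w.py w1
```

```text
1.15 [0.48   0.2102 0.1492] yang 97.73 z [-0.    -0.005 -1.   ] [ 0.27 -0.12  1.92 -0.01  1.34 -1.43] [ 1.7 -4.3 -0.7] 0.9962312623770195 0.0
```

View pics/w1.png

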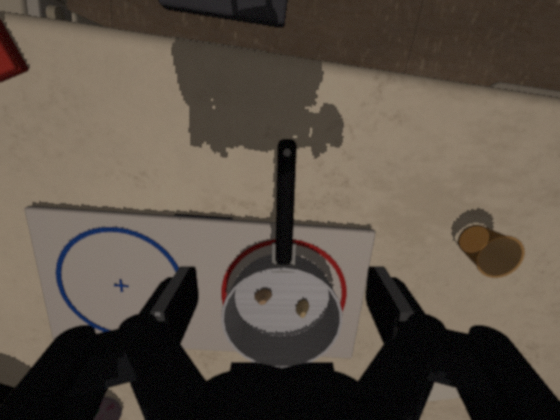

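The wrist view is from behind and above: handle from (287,145) to (285,262), blue cross at (121,285), and the fingertips at columns 185 and 375 straddle the handle.

```bash
python3 w.py w2; cat > m2.py <<'E'
from h import *
f=dict(np.load("pics/w2.npz"));im=f["frame"];hsv=cv2.cvtColor(im,cv2.COLOR_BGR2HSV)
tip=proj(f,manip.state()["tool_pos"]);print("tcp px",tip)
m=cv2.inRange(hsv,(0,0,0),(180,255,45));m[:, :262]=0;m[:,310:]=0;m[:135]=0;m[262:]=0
ys,xs=np.nonzero(m);P=np.array([ray(f,x,y,.053)[:2] for x,y in zip(xs,ys)])
c=P.mean(0);w,V=np.linalg.eigh(np.cov(P.T));d=V[:,1]*np.sign(V[0,1]);q=(P-c)@d;p=(P-c)@[-d[1],d[0]]
print("handle",c.round(4),np.degrees(np.arctan2(d[1],d[0])).round(2),"len",np.ptp(q).round(4),"w",np.ptp(p).round(4),"ends",(c+d*q.min()).round(4),(c+d*q.max()).round(4))
print("grip pt",(c+d*(q.min()+.060)).round(4),"pan",(c+d*(q.min()+.175)).round(4))
b=cv2.inRange(hsv,(100,90,50),(130,255,255));n,l,st,ce=cv2.connectedComponentsWithStats(b)
for i in range(1,n):
    if st[i][4]>15: print(st[i],ray(f,*ce[i],.012).round(4))
E
python3 m2.py
```

```text
1.2 [0.4784 0.2129 0.1496] yang 97.45 z [-0.002 -0.002 -1.   ] [ 0.28 -0.12  1.92 -0.    1.34 -1.42] [-0.5  0.5  0.7] 0.9971611868097868 0.0
tcp px [286.50743305 264.32105387]
handle [0.4731 0.2174] 5.42 len 0.111 w 0.0426 ends [0.4193 0.2123] [0.5299 0.2228]
grip pt [0.4791 0.218 ] pan [0.5936 0.2288]
[ 62 227 121 104 904] [0.5778 0.0328 0.012 ]
[124 280   8  10  25] [0.6042 0.0551 0.012 ]
```

```bash
sed -i 's/m\[262:\]=0/m[250:]=0;m[:,:272]=0;m[:,300:]=0;m=cv2.morphologyEx(m,cv2.MORPH_OPEN,np.ones((7,7),np.uint8))/' m2.py; python3 m2.py | head -3
```

```text
tcp px [286.50743305 264.32105387]
handle [0.4683 0.2165] 7.53 len 0.0978 w 0.0149 ends [0.4197 0.2101] [0.5167 0.2229]
grip pt [0.4792 0.218 ] pan [0.5932 0.2331]
```

Emit:
play_rows(series=[[[0.001,0.001,-0.025,0,0,0,1],[0.001,0.0005,-0.03,0,0,0,1],[0,0,-0.03,0,0,0,1],[0,0,-0.02,0,0,0,1],[0,0,-0.012,0,0,0,1],[0,0,-0.004,0,0,0,1],[0,0,0,0,0,0,1],[0,0,0,0,0,0,1]]])

```text
time: 2.0
tool_pos: [0.4803, 0.219, 0.0316]
tool_rot: [0.001, -0.068, 0.998, 0.0]
contact_force: [-0.6, 0.3, 0.4]
gripper_width: 1.001
grasp_force: 0.0
```

Emit:
play_rows(series=[[[0,0,-0.003,0,0,0,0.5],[0,0,0,0,0,0,0.35],[0,0,0,0,0,0,0.3],[0,0,0,0,0,0,0.25],[0,0,0,0,0,0,0.2],[0,0,0,0,0,0,0.15],[0,0,0,0,0,0,0.1],[0,0,0,0,0,0,0.1],[0,0,0,0,0,0,0.1]]])

```text
time: 2.9
tool_pos: [0.4796, 0.2184, 0.0275]
tool_rot: [0.0, -0.068, 0.998, -0.0]
contact_force: [-1.3, -0.8, 3.1]
gripper_width: 0.176
grasp_force: 58.8
```

```bash
cat > t.py <<'E'
import sys
from h import *
f=manip.grab_frame("top");im=f["frame"];hsv=cv2.cvtColor(im,cv2.COLOR_BGR2HSV)
cv2.imwrite(f"pics/{sys.argv[1]}.png",im)
s=manip.state();print(s["time"],s["tool_pos"].round(4),s["contact_force"].round(1),s["ft_torque"].round(2),s["gripper_width"],s["grasp_force"])
E
python3 t.py t1
```

```text
2.95 [0.4796 0.2184 0.0275] [-1.5 -1.6  3.5] [-0.2   0.06 -0.07] 0.17624908948231413 58.81501793861389
```

Emit:
play_rows(series=[[[0.0002,-0.003,0,0,0,0,0.1],[0.0004,-0.006,0,0,0,0,0.1],[0.0006,-0.009,0,0,0,0,0.1],[0.0007,-0.011,0,0,0,0,0.1],[0.0007,-0.011,0,0,0,0,0.1],[0.0007,-0.011,0,0,0,0,0.1],[0.0007,-0.011,0,0,0,0,0.1],[0.0007,-0.011,0,0,0,0,0.1],[0.0006,-0.009,0,0,0,0,0.1],[0.0006,-0.008,0,0,0,0,0.1]]])

```text
time: 3.95
tool_pos: [0.4854, 0.1277, 0.0274]
tool_rot: [0.0, -0.067, 0.998, 0.0]
contact_force: [-0.4, 4.2, 3.0]
gripper_width: 0.174
grasp_force: 59.0
```

Emit:
play_rows(series=[[[0.0006,-0.009,0,0,0,0,0.1],[0.0007,-0.011,0,0,0,0,0.1],[0.0007,-0.011,0,0,0,0,0.1],[0.0007,-0.011,0,0,0,0,0.1],[0.0007,-0.011,0,0,0,0,0.1],[0.0007,-0.011,0,0,0,0,0.1],[0.0006,-0.009,0,0,0,0,0.1],[0.0005,-0.007,0,0,0,0,0.1],[0.0003,-0.004,0,0,0,0,0.1],[0,0,0,0,0,0,0.1]]])

```text
time: 4.95
tool_pos: [0.4909, 0.0436, 0.0273]
tool_rot: [-0.0, -0.067, 0.998, -0.001]
contact_force: [-0.5, -1.1, 4.0]
gripper_width: 0.173
grasp_force: 59.1
```

```bash
python3 t.py t2; python3 - <<'E'
import cv2;im=cv2.imread("pics/t2.png");cv2.imwrite("pics/t2c.png",cv2.resize(im[150:290,190:340],None,fx=4,fy=4,interpolation=cv2.INTER_CUBIC))
E
```

```text
5.0 [0.4909 0.0437 0.0274] [ 0.3 -1.1  3.8] [-0.04  0.02 -0.03] 0.17525611249016607 59.070796966552734
```

View pics/t2c.png

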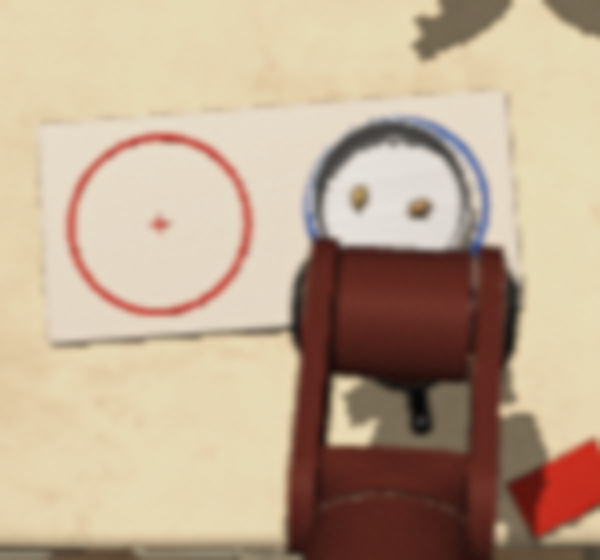

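Both moulds are standing in the pan. The pan sits about 4 mm to the left of the blue ring's centre, so I'll slide it the rest of the way and release it.

Emit:
play_rows(series=[[[0,-0.002,0,0,0,0,0.1],[0.0002,-0.0025,0,0,0,0,0.1],[0,0,0,0,0,0,0.1],[0,0,0,0,0,0,0.15],[0,0,0,0,0,0,0.2],[0,0,0,0,0,0,0.3],[0,0,0,0,0,0,0.6],[0,0,0,0,0,0,1],[0,0,0,0,0,0,1],[0,0,0,0,0,0,1]]])

```text
time: 6.0
tool_pos: [0.4909, 0.0399, 0.0272]
tool_rot: [-0.0, -0.068, 0.998, -0.0]
contact_force: [1.2, -0.8, 0.1]
gripper_width: 0.955
grasp_force: 0.0
```

Emit:
play_rows(series=[[[0,0,0.02,0,0,0,1],[0,0,0.04,0,0,0,1],[0,0,0.04,0,0,0,1],[0,-0.03,0.03,0,0,-1,1],[0.005,-0.045,0.03,0,0,-1,1],[0.005,-0.045,0.01,0,0,-1,1],[0.005,-0.045,0,0,0,-1,1],[0.005,-0.045,0,0,0,-1,1],[0,-0.045,0,0,0,-1,1],[0,-0.045,0,0,0,0,1]]])

```text
time: 7.0
tool_pos: [0.5104, -0.2583, 0.195]
tool_rot: [0.0, -0.015, 1.0, -0.0]
contact_force: [0.4, 0.0, 0.6]
gripper_width: 0.996
grasp_force: 0.0
```

Emit:
play_rows(series=[[[0,-0.025,0,0,0,0,1],[0,0,0,0,0,0,1],[0,0,0,0,0,0,1],[0,0,0,0,0,0,1]]])

```text
time: 7.4
tool_pos: [0.5106, -0.2804, 0.1947]
tool_rot: [-0.0, -0.016, 1.0, 0.0]
contact_force: [0.5, 0.2, 0.6]
gripper_width: 1.002
grasp_force: 0.0
```

```bash
python3 w.py w3; python3 t.py t3
```

```text
7.45 [ 0.5107 -0.2802  0.1948] yang 91.84 z [-0.  0. -1.] [-0.63 -0.02  1.75  0.    1.41 -2.23] [0.7 0.5 0.5] 0.9984017945907958 0.0
7.5 [ 0.5108 -0.2802  0.1949] [-0.6  0.4 -0.1] [-0.   -0.01 -0.  ] 0.9974271540240414 0.0
```

View pics/w3.png

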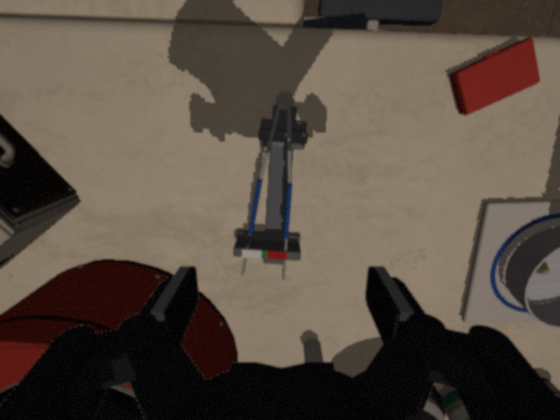

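View pics/t3.png

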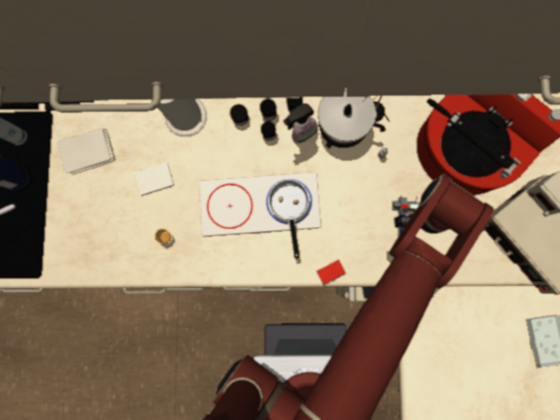

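The pan stands on the blue ring with both moulds inside. In the wrist view the left grip is at about (288,210) and the right at (256,208), with the gauge at (265,254) and the tail at (285,100).

```bash
cat > m3.py <<'E'
from h import *
import sys
f=dict(np.load(f"pics/{sys.argv[1]}.npz"));im=f["frame"];hsv=cv2.cvtColor(im,cv2.COLOR_BGR2HSV)
b=cv2.inRange(hsv,(105,120,40),(130,255,255));b[:, :200]=0;b[:,350:]=0;b[:130]=0;b[270:]=0
n,l,st,ce=cv2.connectedComponentsWithStats(b)
for i in range(1,n):
    if st[i][4]<30: continue
    ys,xs=np.nonzero(l==i);P=np.array([ray(f,x,y,.052)[:2] for x,y in zip(xs,ys)])
    c=P.mean(0);w,V=np.linalg.eigh(np.cov(P.T));d=V[:,1]*np.sign(V[0,1]);q=(P-c)@d;p=(P-c)@[-d[1],d[0]]
    print(st[i],"c",c.round(4),"mid",(c+d*(q.max()+q.min())/2).round(4),"ang",np.degrees(np.arctan2(d[1],d[0])).round(1),"len",np.ptp(q).round(4),"w",np.ptp(p).round(4))
g=cv2.inRange(hsv,(45,80,50),(90,255,255));g[:,:200]=0;g[:,350:]=0;g[:230]=0;g[275:]=0
r=cv2.inRange(hsv,(0,120,90),(8,255,255))|cv2.inRange(hsv,(172,120,90),(180,255,255));r[:,:200]=0;r[:,300:]=0;r[:235]=0;r[268:]=0
for m in (g,r):
    ys,xs=np.nonzero(m);print(len(xs),xs.mean(),ys.mean(),ray(f,xs.mean(),ys.mean(),.055).round(4))
E
python3 m3.py w3
python3 - <<'E'
from h import *
f=dict(np.load("pics/w3.npz"))
print("tail",ray(f,284,97,.045).round(4))
E
```

```text
[248 180  13  55 192] c [ 0.5266 -0.3073] mid [ 0.5263 -0.3072] ang -8.9 len 0.0588 w 0.0051
[283 184   8  54 238] c [ 0.5291 -0.2743] mid [ 0.5292 -0.2743] ang -1.8 len 0.0576 w 0.0048
38 263.8421052631579 253.8421052631579 [ 0.5768 -0.2967  0.055 ]
146 276.97945205479454 255.41095890410958 [ 0.5782 -0.2826  0.055 ]
tail [ 0.4197 -0.2805  0.045 ]
```

The two grips differ by 7.1°, as expected for 0.126 rad, so the heading is −1.8° and the open-grip middle is at about (0.529, −0.292). I'm descending there.

Emit:
play_rows(series=[[[0.006,-0.004,0,0,0,-1.2,1],[0.006,-0.004,-0.02,0,0,-1.2,1],[0.006,-0.0035,-0.03,0,0,-1.2,1],[0,0,-0.03,0,0,0,0.9],[0,0,-0.02,0,0,0,0.85],[0,0,0,0,0,0,0.8],[0,0,0,0,0,0,0.8],[0,0,0,0,0,0,0.8]]])

```text
time: 8.3
tool_pos: [0.5299, -0.2935, 0.097]
tool_rot: [0.001, 0.016, 1.0, -0.001]
contact_force: [-0.2, 0.1, 0.2]
gripper_width: 0.8
grasp_force: 0.0
```

```bash
python3 w.py w4; python3 m3.py w4
```

```text
8.35 [ 0.5299 -0.2936  0.0972] yang 88.16 z [ 0.003 -0.002 -1.   ] [-0.63  0.12  1.77 -0.    1.24 -2.17] [-0.  -0.9  0.3] 0.8010545766561795 0.0
[254 187  14  80 427] c [ 0.5273 -0.3074] mid [ 0.5262 -0.3072] ang -8.9 len 0.0588 w 0.0052
[305 191   9  78 495] c [ 0.531  -0.2742] mid [ 0.5295 -0.2741] ang -1.8 len 0.0574 w 0.0055
0 nan nan [nan nan nan]
0 nan nan [nan nan nan]m3.py:14: RuntimeWarning: Mean of empty slice.
  ys,xs=np.nonzero(m);print(len(xs),xs.mean(),ys.mean(),ray(f,xs.mean(),ys.mean(),.055).round(4))
  ret = ret.dtype.type(ret / rcount)
```

View pics/w4.png

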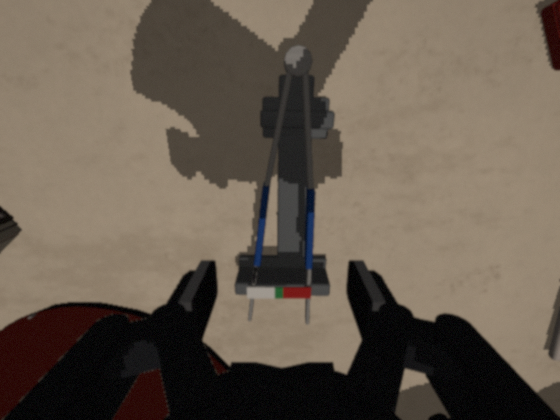

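The close view agrees with the earlier measurement (left grip at (310,230), right at (261,228)). I'm correcting y by +2.5 mm, descending and closing to first contact.

Emit:
play_rows(series=[[[-0.0005,0.0025,-0.02,0,0,0,0.8],[0,0,-0.025,0,0,0,0.8],[0,0,-0.02,0,0,0,0.75],[0,0,-0.01,0,0,0,0.7],[0,0,0,0,0,0,0.65],[0,0,0,0,0,0,0.6],[0,0,0,0,0,0,0.55],[0,0,0,0,0,0,0.5],[0,0,0,0,0,0,0.5],[0,0,0,0,0,0,0.5]]])

```text
time: 9.35
tool_pos: [0.5285, -0.2908, 0.0205]
tool_rot: [0.0, 0.016, 1.0, -0.0]
contact_force: [0.1, -0.4, -0.1]
gripper_width: 0.501
grasp_force: 0.2
```

```bash
python3 w.py w5; python3 m3.py w5 2>/dev/null
```

```text
9.4 [ 0.5284 -0.2907  0.0203] yang 88.15 z [ 0.001 -0.001 -1.   ] [-0.63  0.22  1.81 -0.    1.11 -2.16] [ 1.1 -0.3  0.8] 0.5005264009514697 0.21603130400762893
[242 234  14  36 363] c [ 0.5034 -0.3033] mid [ 0.5035 -0.3033] ang -11.3 len 0.0165 w 0.0044
[312 236  15  34 384] c [ 0.5053 -0.2736] mid [ 0.5047 -0.2736] ang 2.0 len 0.0156 w 0.0059
0 nan nan [nan nan nan]
0 nan nan [nan nan nan]
```

Emit:
play_rows(series=[[[0,0,0,0,0,0,0.46],[0,0,0,0,0,0,0.46],[0,0.0008,0,0,0,0,0.44],[0,0.0008,0,0,0,0,0.42],[0,0.0008,0,0,0,0,0.4],[0,0.0008,0,0,0,0,0.38],[0,0.0008,0,0,0,0,0.36],[0,0.0008,0,0,0,0,0.35],[0,0,0,0,0,0,0.35],[0,0,0,0,0,0,0.35]]])

```text
time: 10.4
tool_pos: [0.529, -0.2863, 0.0209]
tool_rot: [0.001, 0.016, 1.0, -0.001]
contact_force: [0.5, -2.0, 5.4]
gripper_width: 0.35
grasp_force: 8.0
```

```bash
python3 w.py w6; python3 m3.py w6 2>/dev/null
```

```text
10.45 [ 0.529  -0.2864  0.0209] yang 88.16 z [ 0.002 -0.002 -1.   ] [-0.62  0.21  1.81 -0.    1.11 -2.16] [-0.4 -1.3  6.3] 0.3517607881884322 7.955825183016714
[250 235  13  35 388] c [ 0.5046 -0.2958] mid [ 0.5045 -0.2958] ang -5.7 len 0.0159 w 0.0051
[303 236  14  34 373] c [ 0.5056 -0.2731] mid [ 0.5053 -0.2731] ang -1.8 len 0.0154 w 0.0054
0 nan nan [nan nan nan]
0 nan nan [nan nan nan]
```

View pics/w6.png

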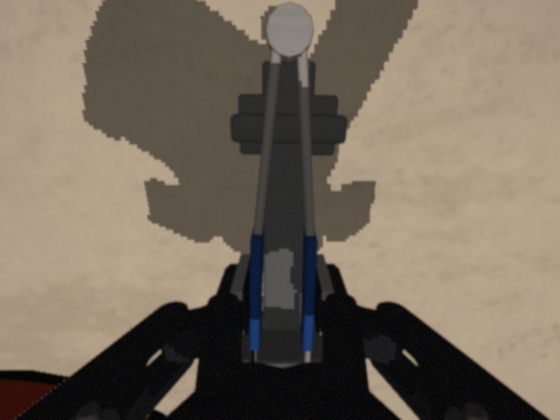

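The pads sit on both blue grips at (255,290) and (308,290). The 8 N force matches the spring at 30 mm width, so I'm closing to the mark at 26 mm.

Emit:
play_rows(series=[[[0,0.0008,0,0,0,0,0.33],[0,0.0008,0,0,0,0,0.315],[0,0.0003,0,0,0,0,0.306],[0,0,0,0,0,0,0.306],[0,0,0,0,0,0,0.306],[0,0,0.005,0,0,0,0.306],[0,0,0.01,0,0,0,0.306],[0,0,0.015,0,0,0,0.306],[0,0,0.015,0,0,0,0.306],[0,0,0,0,0,0,0.306]]])

```text
time: 11.45
tool_pos: [0.53, -0.285, 0.0687]
tool_rot: [0.002, 0.016, 1.0, -0.002]
contact_force: [0.0, -0.9, -0.6]
gripper_width: 0.312
grasp_force: 9.5
```

```bash
python3 w.py w7; python3 m3.py w7 2>/dev/null; python3 - <<'E'
from h import *
f=manip.grab_frame("scene");im=f["frame"];np.savez("pics/s7.npz",**f)
cv2.imwrite("pics/s7.png",cv2.resize(im[170:310,320:440],(600,600*140//120)[:2],interpolation=cv2.INTER_CUBIC)[:600])
E
```

```text
11.5 [ 0.5293 -0.2845  0.0673] yang 88.16 z [ 0.003 -0.002 -1.   ] [-0.62  0.15  1.8   0.    1.19 -2.16] [-0.8 -0.1 -0.9] 0.3076160115400041 9.478152394294739
[252 237  12  33 313] c [ 0.5313 -0.299 ] mid [ 0.5308 -0.299 ] ang -2.9 len 0.0215 w 0.0066
[301 237  11  33 304] c [ 0.5322 -0.2696] mid [ 0.5317 -0.2696] ang -1.2 len 0.0214 w 0.0061
0 nan nan [nan nan nan]
0 nan nan [nan nan nan]
```

View pics/s7.png

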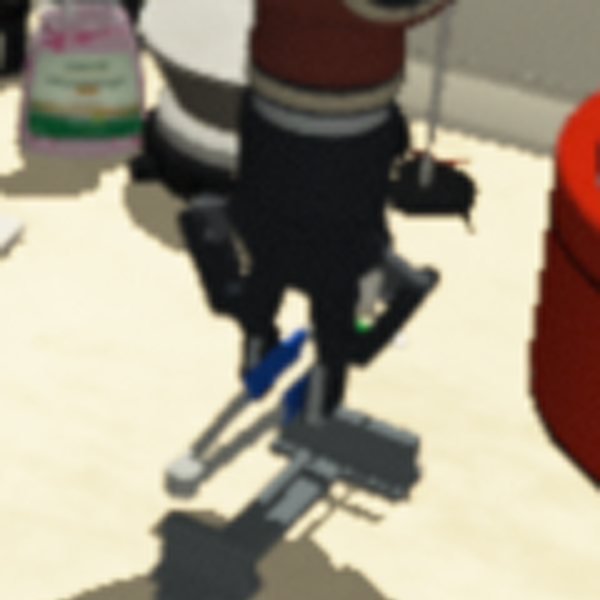

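The tweezers are held level and clear of the rest, with 9.5 N at 26 mm. I'm tightening slightly and carrying them over the pan.

Emit:
play_rows(series=[[[0,0,0.015,0,0,0,0.3],[0,0,0.02,0,0,0,0.3],[0,0.006,0.02,0,0,0,0.3],[0,0.014,0.005,0,0,0,0.3],[-0.001,0.02,0,0,0,0,0.3],[-0.001,0.024,0,0,0,0,0.3],[-0.001,0.024,0,0,0,0,0.3],[-0.001,0.024,0,0,0,0,0.3],[-0.001,0.024,0,0,0,0,0.3],[-0.001,0.024,0,0,0,0,0.3]]])

```text
time: 12.55
tool_pos: [0.5205, -0.1209, 0.123]
tool_rot: [-0.002, 0.016, 1.0, 0.001]
contact_force: [-0.6, -0.2, -0.4]
gripper_width: 0.304
grasp_force: 9.7
```

Emit:
play_rows(series=[[[-0.001,0.024,0,0,0,0,0.3],[-0.001,0.024,0,0,0,0,0.3],[-0.001,0.024,0,0,0,0,0.3],[-0.001,0.024,0,0,0,0,0.3],[-0.001,0.024,0,0,0,0,0.3],[0,0.024,0,0,0,0,0.3],[0,0.02,0,0,0,0,0.3],[0,0.012,0,0,0,0,0.3],[0,0.005,0,0,0,0,0.3],[0,0,0,0,0,0,0.3]]])

```text
time: 13.55
tool_pos: [0.5165, 0.0579, 0.1243]
tool_rot: [-0.001, 0.015, 1.0, -0.0]
contact_force: [0.2, 0.1, -0.5]
gripper_width: 0.304
grasp_force: 9.8
```

```bash
python3 w.py w8; python3 t.py t8; python3 - <<'E'
from h import *
a=cv2.imread("pics/w8.png");b=cv2.imread("pics/t8.png")
b=cv2.resize(b[165:255,250:340],(420,420),interpolation=cv2.INTER_CUBIC)
cv2.imwrite("pics/c8.png",np.hstack([a[:,100:460],b]))
E
```

```text
13.6 [0.5167 0.0573 0.1244] yang 88.18 z [-0.001 -0.    -1.   ] [-0.03 -0.11  1.95 -0.    1.3  -1.57] [-0.1  0.2 -2.2] 0.30006437392180735 9.757607728242874
13.65 [0.5169 0.0569 0.1246] [-0.1 -0.7 -1. ] [ 0.04 -0.   -0.01] 0.29565702794298077 9.758769571781158
```

View pics/c8.png

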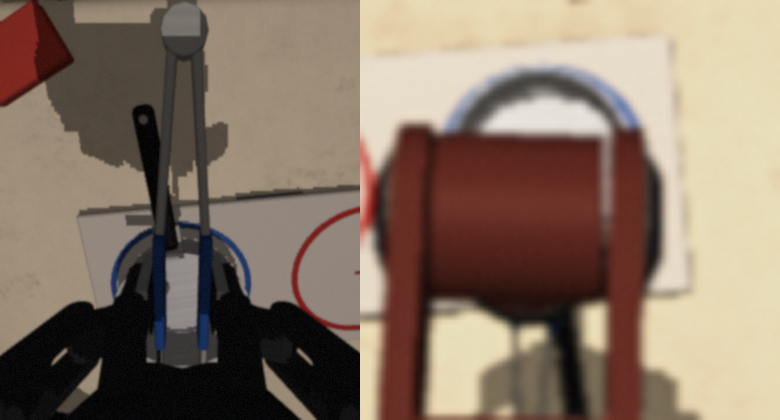

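The grips are parallel in the gripper, and the tweezers are above the pan with the pan still on the ring. I'm lowering a little and holding.

Emit:
play_rows(series=[[[0,0,-0.008,0,0,0,0.3],[0,0,-0.012,0,0,0,0.3],[0,0,-0.008,0,0,0,0.3],[0,0,-0.004,0,0,0,0.3],[0,0,0,0,0,0,0.3],[0,0,0,0,0,0,0.3],[0,0,0,0,0,0,0.3],[0,0,0,0,0,0,0.3],[0,0,0,0,0,0,0.3],[0,0,0,0,0,0,0.3]]])

```text
time: 14.65
tool_pos: [0.5173, 0.0573, 0.0932]
tool_rot: [0.0, 0.016, 1.0, -0.0]
contact_force: [0.4, -0.2, -1.0]
gripper_width: 0.298
grasp_force: 9.8
```

```bash
python3 w.py w9; python3 - <<'E'
from h import *
f=dict(np.load("pics/w9.npz"));hsv=cv2.cvtColor(f["frame"],cv2.COLOR_BGR2HSV);z=manip.state()["tool_pos"][2]+.031
b=cv2.inRange(hsv,(105,120,40),(130,255,255));b[:, :240]=0;b[:,320:]=0
b=cv2.morphologyEx(b,cv2.MORPH_OPEN,np.ones((4,4),np.uint8))
n,l,st,ce=cv2.connectedComponentsWithStats(b)
for i in range(1,n):
    if st[i][4]<150: continue
    ys,xs=np.nonzero(l==i);P=np.array([ray(f,x,y,z)[:2] for x,y in zip(xs,ys)])
    vx,vy,x0,y0=cv2.fitLine(P.astype(np.float32),cv2.DIST_HUBER,0,1e-4,1e-4).ravel()
    print(st[i],P.mean(0).round(4),np.degrees(np.arctan(vy/vx)).round(2))
# pan vs ring from top
f=manip.grab_frame("scene");hsv=cv2.cvtColor(f["frame"],cv2.COLOR_BGR2HSV)
g=cv2.inRange(hsv,(45,120,60),(85,255,255));n,l,st,ce=cv2.connectedComponentsWithStats(g)
s=manip.state()["tool_pos"];print("gauge px expected",proj(f,s+[.052,-.005,.034]).round(0))
for i in range(1,n):
    if 255<ce[i][0]<340 and 120<ce[i][1]<230: print("green",st[i],ce[i].round(1))
cv2.imwrite("pics/s9.png",f["frame"])
E
```

```text
14.7 [0.5172 0.0573 0.0931] yang 88.16 z [ 0. -0. -1.] [-0.03 -0.07  1.98  0.    1.24 -1.57] [-0.1  0.3 -0.5] 0.3047275298393514 9.75519061088562
[ 254  239   12  112 1050] [0.5138 0.0482] -2.06
[ 299  240   22  111 1078] [0.5138 0.0686] -3.06
gauge px expected [280. 189.]
green [326 193  22   4  61] [335.6 194.9]
```

Force, width and grip spacing agree on a tip gap of 19–21 mm. The tips are at about (0.602, 0.055, 0.113), over the pan's middle. I'm holding for over 2 s and then handing in.

Emit:
play_rows(series=[[[0,0,0,0,0,0,0.3],[0,0,0,0,0,0,0.3],[0,0,0,0,0,0,0.3],[0,0,0,0,0,0,0.3],[0,0,0,0,0,0,0.3],[0,0,0,0,0,0,0.3],[0,0,0,0,0,0,0.3],[0,0,0,0,0,0,0.3],[0,0,0,0,0,0,0.3],[0,0,0,0,0,0,0.3]]])

```text
time: 15.75
tool_pos: [0.5171, 0.0573, 0.0929]
tool_rot: [-0.0, 0.016, 1.0, -0.0]
contact_force: [-1.6, 0.0, -0.5]
gripper_width: 0.299
grasp_force: 9.8
```

Emit:
play_rows(series=[[[0,0,0,0,0,0,0.3],[0,0,0,0,0,0,0.3],[0,0,0,0,0,0,0.3],[0,0,0,0,0,0,0.3],[0,0,0,0,0,0,0.3],[0,0,0,0,0,0,0.3],[0,0,0,0,0,0,0.3],[0,0,0,0,0,0,0.3],[0,0,0,0,0,0,0.3],[0,0,0,0,0,0,0.3]]])

```text
time: 16.75
tool_pos: [0.5171, 0.0573, 0.0929]
tool_rot: [0.0, 0.016, 1.0, 0.0]
contact_force: [0.8, 1.0, -1.9]
gripper_width: 0.303
grasp_force: 9.8
```

```bash
python3 -c "
from plant import manip
print(manip.job_done())"
```

```text
the job is handed in; nothing more can be done
None
```

The job is handed in with no verdict returned: the pan is on the blue ring with both moulds in it, and the tweezers are held steady over its middle with a tip gap of about 20 mm (worked out from grip width and force; I never saw the pointer on the green field). I viewed 11 pictures, one over the limit of 10.

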